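# Take the tumbler wheel carrier off its hook

## Robot

A 7-joint arm with a two-finger parallel gripper is mounted at the origin on the work surface. World frame = base frame: x ahead of the robot, y to its left, z up, the work surface at z = 0. Lengths are in m, angles in rad, forces in N, time in s.
With the tool pointing down it reaches from about 0.4 to 0.925 m from the base axis. Payload 4.1 kg.
Tool frame: the origin (TCP) lies at the very end of the fingers, on their centre line; the grasp point (between the pads) lies 19 mm behind it (ctrl.grip_depth is the z of the grasp point in the tool frame, in m); z points along the fingers, y is the line along which they close (so a half turn about z gives the same grasp; the last joint's range is limited). The gripper opens to 85 mm and grips with 20 to 120 N. Pads are 22 mm wide; open, the fingers measure 114 mm over their backs; the gripper's body (76 mm by 85 mm) begins 54 mm behind the grasp point. The pads swing forward as they close: fully open they stand 13 mm farther back than shut.
Start: joints at [1.136, 0.398, 0.045, 1.537, -0.019, 1.207, -0.051], TCP at [0.214, -0.614, 0.231] pointing down, gripper open.
Joint ranges: [-2.82, 2.82], [-0.49, 2.23], [-1.37, 1.46], [0, 2.46], [-1.36, 4.5], [0.23, 2], [-2.94, 2.94]. Speed limits (rad/s): [2.57, 2.57, 3.14, 3.14, 3.14, 3.14, 3.14].

## Interface

Orientations are given as a unit quaternion [x, y, z, w].
In Python, from station import ctrl gives the robot as it stands. The module is installed in compiled form; this text tells all that it offers.
- The arm moves only by the tool play_rows, never from a script. Its argument "targets" is a list of rows, each a list of 7 numbers: the closure in counts, from 0 (fully open) to 255 (shut), then the shift along the tool's x, y, z in units of 25 mm (1.0 is 25 mm), then the turn, a rotation vector about the tool's x, y, z in units of 6 degrees (1.0 is 6 degrees). A call has 1 to 12 rows; each row is the pose to reach, as a shift and turn from the pose commanded when the call began, along the tool's axes at that moment; what a row does not reach only later rows make up. A row lasts 1/12 s, in which the tool goes at most 41.7 mm and 7.16 degrees, less where a joint would pass 70% of its speed; a pose out of reach is approached as far as the arm can. A call with a gripper value outside its range is refused whole. The fingers move at their own pace and stop on an object; "newtons" is the grip in N (left out, the last holds). Time passes only in rows, so rows that repeat a pose let the fingers close. It gives the time, the measured TCP pose, the force, the opening and the grip force at its end, in the units of the state.
- ctrl.sense(): the state, without advancing time (a new reading comes with each control period).
- ctrl.camera(name): name is "scene" or "top"; returns a dict with "img" (400x640x3 uint8, red, green, blue), "depth" (400x640 float32, m along the optical axis (not along the pixel's ray), 0 where there is no reading), "fx", "fy", "cx", "cy" (pixels), "origin" and "orientation" of the camera in the world. Camera axes: x right, y down, z forward; pixel columns grow to the right and rows downward; lengths in m; the calibration is good to about 2 mm. A picture is of the moment at which its call begins.
- ctrl.hand_in(): hands the job in; it is judged then, once.
The state is a dict: "clock": time; "qpos": joint angles; "qd": joint speeds; "effort": joint torques, N m; "tool_pos": TCP position; "eef_rot": TCP orientation; "ft_force": force on the tool from outside, world axes, zero at the start; "wrist_torque": the same for the moment, N m; "width": opening from 0.0 (shut) to 1.0 (fully open); "grasp_force": force on a finger pad.
Only numpy, scipy, OpenCV 4.12 (cv2) and the standard library are available. Lean on these libraries where they do the work, as an engineer would, in place of code of your own. Each camera call takes 0.05 s, during which the arm holds its last target. There are 200 camera calls.

## Task

Of the three steel carriers hanging on the brass hooks, take the one with the stack of round tumbler wheels: lift it past the upturned tip of its hook, draw it clear and stand it upright inside the shallow aluminium tray on the bench, setting it down without dropping it. Leave the other two carriers hanging where they are.

Things in the scene. Friction and masses are not known exactly. Their poses are not given: they have to be found in the camera images.
- wheel_carrier: Steel carrier, 5 round wheels 52 mm across stacked on its 60 mm round foot. Origin: centre of underside, z up, 60 mm over the bench. Frame: see plate_carrier. Top bar rests mid seat (+-5 mm) on any one of 3 hooks 130 mm apart. Hook points along carrier's -x (+-3 deg), to the robot: strap 16 wide, 5 thick; upturned tip 30-35 mm out, 30 high. Lift 42 mm (30 to 55), then draw it 80 mm along -x. 0.18-0.36 kg.
- plate_carrier: Not to be taken: three square-cornered dark plates, 34 x 50 mm, as its load. Origin: centre of underside, z up. All three carriers, from the underside (mm): load up to z 46; window z 52-112, 44 wide along y, frame 56 wide, 8 thick along x; top bar z 112-120; on it an upright grip tab z 120-170, 10 thick along y, 22 wide along x: pinch it from above, fingers closing along y.
- bare_carrier: Not to be taken: empty carrier of the same pattern, only a thin 10 mm spindle where the load would be. Origin: centre of underside, z up. The rail that bears the hooks: front face 30 mm behind the seats' middle, top 5 mm above the seats (seats 172 mm above the bench). Things on the bench in front of it are under 80 mm high.
- tray: Shallow square aluminium tray, fixed to the bench, open at the top: 140 by 140 mm outside, 18 mm high, walls and floor 5 mm thick (the inside is 130 mm square, its floor 5 mm above the origin). Origin: centre of its underside, x and y along its sides, z up.
Not all that is in view belongs to the job. Leave any green look-alike of the wheel_carrier alone.

How it is judged:
On the way:
1. the wheel carrier is lifted past the tip of its hook (height (world z) of wheel_carrier above 0.088 m), for 0.1 s.
At the end, for the whole second after the job is handed in: The wheel carrier stands inside the tray: its foot on the tray's floor (origin within 42 mm of the tray's centre along either side and less than 12 mm above the tray's underside), upright within 10 degrees, at rest; the other two carriers hang within 30 mm of where they began (x of wheel_carrier in the frame of tray between -0.042 and 0.042 m and y of wheel_carrier in the frame of tray between -0.042 and 0.042 m and z of wheel_carrier in the frame of tray below 0.012 m and angle between wheel_carrier's own z axis and vertical below 0.17 rad and linear speed of wheel_carrier below 0.03 m/s and distance of each of plate_carrier, bare_carrier from where it was at the start of the episode below 0.03 m); the robot touches nothing.
It fails at once if the wheel carrier is dropped into the tray (falls faster than 0.7 m/s close above the bench) (height (world z) of wheel_carrier below 0.05 m and linear speed of wheel_carrier above 0.7 m/s).
It also fails if it takes over 38 s, if anything falls off the work surface, if the arm or the gripper's body presses on something with over 40 N, if the wrist force passes 120 N, or if a joint passes its speed limit or range.

## Working session

There is one attempt and no reset: what is moved stays moved. The work goes in short steps, Python scripts to look and compute and a tool call to move; the robot and the scene stay as the last step left them, time stands still between calls to the robot, and variables do not carry over. Pictures are saved under pics/ and viewed, at most 10 in all, crops included, and the job is handed in when it is done.

Besides the shell and the picture viewer there is one more tool, called after "Call:" as name(argument=value, ...), one argument or row to a line, values as JSON. play_rows: Moves the arm, as the interface text tells. Its arguments: {"type":"object","properties":{"targets":{"type":"array"},"newtons":{"type":"number"}},"required":["targets"]}

```bash
mkdir -p pics
cat > h.py <<'E'
import numpy as np, cv2
from station import ctrl
from scipy.spatial.transform import Rotation as R
def cam(n):
    c=ctrl.camera(n); c['R']=R.from_quat(c['orientation']).as_matrix(); c['o']=np.array(c['origin']); return c
def pts(c):
    v,u=np.mgrid[0:400,0:640]; d=c['depth']
    p=np.stack([(u-c['cx'])/c['fx']*d,(v-c['cy'])/c['fy']*d,d],-1)
    return p@c['R'].T+c['o']
def ray(c,u,v,z):
    d=c['R']@np.array([(u-c['cx'])/c['fx'],(v-c['cy'])/c['fy'],1]); return c['o']+d*(z-c['o'][2])/d[2]
E
python3 - <<'E'
from h import *
for n in('scene','top'):
    c=cam(n); cv2.imwrite(f'pics/{n}0.png',c['img'][:,:,::-1]); np.savez(n+'0.npz',**{k:v for k,v in c.items()})
    print(n,c['o'],c['R'].round(3).tolist(),c['fx'],(c['depth']>0).mean())
s=ctrl.sense();print(s)
print(R.from_quat(s['eef_rot']).as_matrix().round(3),ctrl.grip_depth)
E
```

```text
scene [1.074051   0.10841945 0.74311195] [[-0.353, 0.737, -0.576], [0.936, 0.286, -0.207], [0.012, -0.612, -0.791]] 364.95779046462076 0.99618359375
top [ 0.54557009 -0.07062377  0.87459657] [[0.008, -0.998, 0.066], [-1.0, -0.009, -0.006], [0.007, -0.066, -0.998]] 395.06079846387024 0.99608984375
{'clock': 0.1, 'qpos': array([ 1.13601533,  0.3991394 ,  0.0450245 ,  1.53774776, -0.01875861,
        1.20688493, -0.05070225]), 'qd': array([-0.00060195, -0.00178529,  0.00079471, -0.00381819,  0.00147273,
       -0.00077642, -0.00040553]), 'effort': array([ 3.79332720e-03, -4.76267624e+01,  1.36989132e+00, -2.54954267e+01,
        1.19265507e-02,  5.04591837e-03,  1.25400166e-05]), 'tool_pos': array([ 0.21404194, -0.6131515 ,  0.23035605]), 'eef_rot': array([ 9.85930737e-01,  1.67152052e-01, -1.78155958e-04, -8.60799979e-04]), 'ft_force': array([0.43038493, 0.63933802, 0.14968002]), 'wrist_torque': array([-0.02130038, -0.00869497, -0.0437764 ]), 'grasp_force': 0.0, 'width': 0.9976293735546845}
[[ 0.944  0.33  -0.001]
 [ 0.33  -0.944  0.002]
 [-0.    -0.002 -1.   ]] -0.0187
```

View pics/scene0.png

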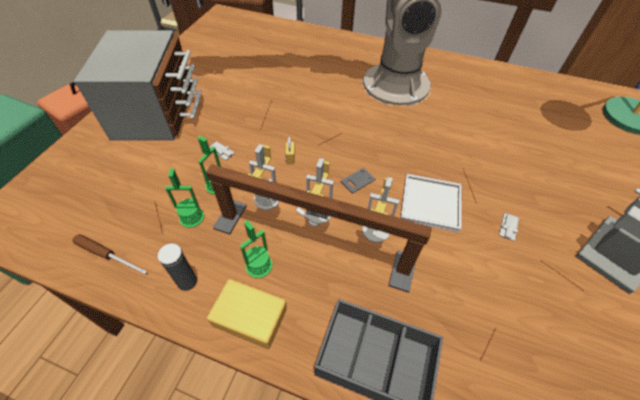

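View pics/top0.png

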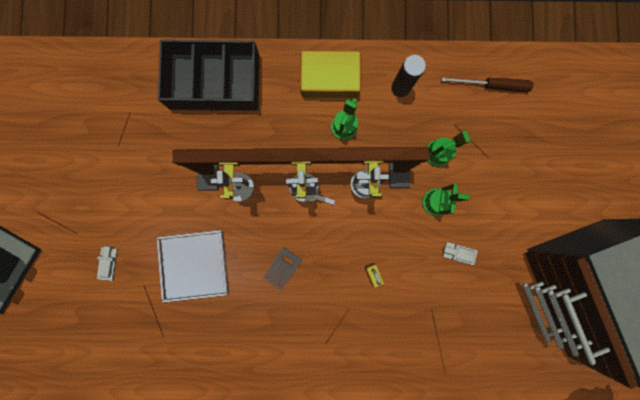

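The scene view shows the rail with three carriers at about (262,180), (318,195) and (380,210), and the tray at (432,202). In the top view the carriers are at about (235,183), (303,185) and (368,182), with the tray at (193,265). I'll zoom in to tell the loads apart.

Run:
```python
import numpy as np,cv2
s=np.load('scene0.npz')['img'];t=np.load('top0.npz')['img']
a=cv2.resize(s[135:250,235:410],(790,519),interpolation=3);b=cv2.resize(t[140:215,170:420],(800,240),interpolation=3)
cv2.imwrite('pics/zs.png',a[:,:,::-1]);cv2.imwrite('pics/zt.png',b[:,:,::-1])
```

```text
(no output)
```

View pics/zs.png

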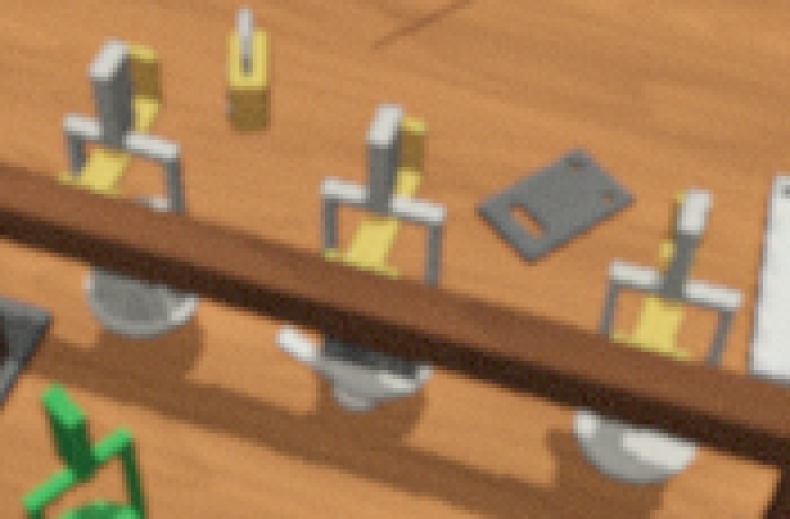

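View pics/zt.png

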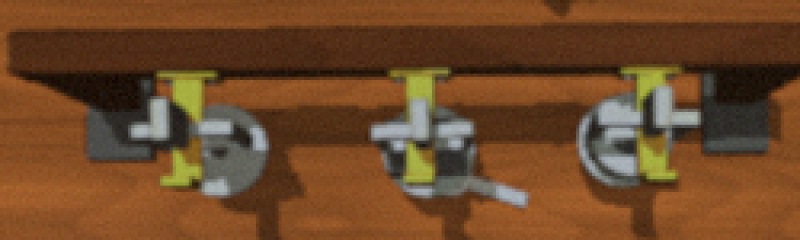

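The middle carrier holds dark square plates. The outer two both look round, so I'll check their load heights with depth: wheels should top out near z 0.10 and the bare foot should be low.

Run:
```python
from h import *
T=dict(np.load('top0.npz'));S=dict(np.load('scene0.npz'))
P=pts(T);Q=pts(S)
np.set_printoptions(linewidth=220)
print('left z mm');print((P[168:204:3,210:260:3,2]*1000).round().astype(int))
print('right');print((P[168:204:3,345:397:3,2]*1000).round().astype(int))
# top-of-tab points both views
for n,X in(('top',P),('scene',Q)):
    m=(X[...,2]>.222)&(X[...,2]<.245)&(abs(X[...,0]-.66)<.12)&(abs(X[...,1])<.3)
    k,l,st,ce=cv2.connectedComponentsWithStats(m.astype(np.uint8))
    for i in range(1,k):
        if st[i,4]>4: q=X[l==i]; print(n,st[i],np.median(q,0).round(4),q.min(0).round(3),q.max(0).round(3))
# tray from both: white
for n,X,C in(('top',P,T),('scene',Q,S)):
    hsv=cv2.cvtColor(C['img'],cv2.COLOR_RGB2HSV)
    m=((hsv[...,1]<50)&(hsv[...,2]>120)&(X[...,2]<.04)).astype(np.uint8)
    k,l,st,ce=cv2.connectedComponentsWithStats(m)
    i=1+st[1:,4].argmax(); c=max(cv2.findContours((l==i).astype(np.uint8),0,2)[0],key=cv2.contourArea)
    w=np.array([ray(C,*p[0],.018)[:2] for p in c],np.float32)
    print(n,'tray',cv2.minAreaRect(w), 'floor z',np.median(X[l==i][:,2]))
# rail
m=(P[...,2]>.165)&(P[...,2]<.19)&(P[...,0]>.6)
print('rail',P[m].min(0),P[m].max(0))
```

```text
left z mm
[[ 38  14  16  -2  -1 172 173 170  -1  -1  -1  -4   2  -2  -3  -4  -1]
 [ 37  11  12 228 226 172 171 171  -3   0   0  -1  -1  -1  -1   1   0]
 [ 20  11 227 230 225 205 169 171  63  65  64  66  -4   0  -2  -2   0]
 [ 10   7   8 228 228 206 183 171  64  65  67  65  66  66   0   0  -4]
 [179 178 179 229 226 207 183 177 179 177 179 165  64  66  -3  -2   0]
 [ 10 179 176 229 228 208 183 171 113 110 111 157 133  64  65  -2   1]
 [ 11  10   7 127 113 184 171 171 110 112 112 107 105  64  64  -1  -4]
 [ 10  12  11   2   0 170 172 170  65  67  63  67  66  66  66   0  -3]
 [  1  -1  -1  -4  -1 169 171 172  65  68  67  68  63  65  -1   1  -4]
 [  1  -1   2  -3 200 203 200 171  64  65  63  66  64  64  -1  -1  -3]
 [  0  -1   0   1 192 192 190 181  64  66  65  68  66  -2  -2   0   0]
 [ -1  -3  -2   2   0  -2   1   0  -1  61  61  -4  -2   0   0  -1  -4]]
right
[[ -1   1  -2   0   1   0  -3   2 171 171 230 232  -2   0  -1  13  17  48]
 [ -3  -1   1   0  -1 105 106 105 171 212 230 230  -1  -2  -2  13  17  36]
 [  1   1   2  67 102 106 104 104 172 211 228 231  -2   2   1  11  11  11]
 [  0 
[... 909 characters left out ...]
[ 0.615 -0.052  0.223] [ 0.636 -0.043  0.232]
scene [255 144   9  11  59] [ 0.6376 -0.1692  0.2287] [ 0.623 -0.175  0.223] [ 0.646 -0.165  0.232]
scene [316 158   8  12  61] [ 0.6295 -0.0441  0.2289] [ 0.616 -0.049  0.222] [ 0.638 -0.04   0.232]
scene [385 177   7  12  60] [0.6299 0.089  0.2296] [0.616 0.084 0.223] [0.637 0.094 0.232]
top tray ((0.4592422544956207, 0.191972017288208), (0.13938365876674652, 0.1396690160036087), 6.820268154144287) floor z 0.004233406230619963
scene tray ((-0.5808212161064148, 0.49851956963539124), (0.20586778223514557, 0.7187821865081787), 73.35302734375) floor z -0.16015876250902217
rail [ 0.60003514 -0.35108211  0.1650279 ] [0.77737557 0.18489497 0.18956973]
```

In the top view the right carrier, at y≈-0.17, is the wheel carrier: its load tops out at about 0.105 over a 0.065 foot. The left one is bare. Next I need yaws, a second-view check of the tray, and obstacle heights on the way.

Run:
```python
from h import *
T=dict(np.load('top0.npz'));S=dict(np.load('scene0.npz'))
P=pts(T);Q=pts(S)
m=(P[...,2]>.222)&(P[...,2]<.245)&(abs(P[...,0]-.634)<.03)&(abs(P[...,1]+.17)<.03)
print('tab rect',cv2.minAreaRect(P[m][:,:2].astype(np.float32)))
m=(P[...,2]>.174)&(P[...,2]<.185)&(abs(P[...,0]-.634)<.012)&(abs(P[...,1]+.17)<.035)
q=P[m][:,:2];print('bar',np.polyfit(q[:,1],q[:,0],1),q.min(0),q.max(0))
hs=cv2.cvtColor(T['img'],cv2.COLOR_RGB2HSV)
y=(hs[...,0]>20)&(hs[...,0]<35)&(hs[...,1]>120)&(P[...,2]>.164)&(P[...,2]<.176)&(abs(P[...,1]+.17)<.05)
q=P[y][:,:2];print('hook strap',len(q),cv2.minAreaRect(q.astype(np.float32)),q.min(0),q.max(0),np.polyfit(q[:,0],q[:,1],1))
# rail edges: per image column, rows of height
m=(P[...,2]>.165)&(P[...,2]<.19)&(P[...,0]>.655)&(P[...,0]<.75)
e=[]
for u in list(range(185,222))+list(range(240,290))+list(range(320,358))+list(range(386,420)):
    r=np.where(m[:,u])[0]
    if len(r): e.append(P[r.max(),u,:2])
e=np.array(e);k=np.polyfit(e[:,1],e[:,0],1);print('rail front',k,np.polyval(k,-.17))
z=(Q[...,2]>.012)&(Q[...,2]<.025)&(abs(Q[...,0]-.459)<.1)&(abs(Q[...,1]-.192)<.1)
q=Q[z][:,:2];print('scene tray rim',cv2.minAreaRect(q.astype(np.float32)), (q.min(0)+q.max(0))/2)
for n,X in(('top',P),('scene',Q)):
    for a,b in((-.9,-.5),(-.5,-.22)):
        w=(X[...,1]>a)&(X[...,1]<b)&(X[...,0]>.1)&(X[...,0]<.7)
        print(n,a,b,np.percentile(X[w][:,2],[95,99,99.9]))
        v=X[w&(X[...,2]>.09)]; print(v.min(0),v.max(0)) if len(v) else 0
s=ctrl.sense();A=R.from_quat(s['eef_rot'])
print('need xy in tool',A.inv().apply(np.array([.635,-.170,.30])-s['tool_pos'])/.025)
```

```text
tab rect ((0.6335956454277039, -0.17233513295650482), (0.020951950922608376, 0.0096718929708004), 1.0875943899154663)
bar [-0.010341    0.63152775] [ 0.6243355  -0.20086764] [ 0.63749685 -0.14538225]
hook strap 166 ((0.6888204216957092, -0.15455549955368042), (0.17061860859394073, 0.04326142743229866), 25.273841857910156) [ 0.60573607 -0.19073042] [ 0.76920535 -0.12499892] [ 0.08351739 -0.22709031]
rail front [-0.02112222  0.6598068 ] 0.6633975763752643
scene tray rim ((0.45907410979270935, 0.19541014730930328), (0.14232660830020905, 0.13951119780540466), 7.102287292480469) [0.45841318 0.19556856]
top -0.9 -0.5 [0.20035098 0.20167533 0.20274483]
[ 0.27418437 -0.70700356  0.09001699] [ 0.56530061 -0.50749082  0.20394848]
top -0.5 -0.22 [0.03408168 0.17566687 0.17832336]
[ 0.57346197 -0.34831501  0.09015469] [ 0.69998836 -0.2208344   0.17980989]
scene -0.9 -0.5 [0.19977875 0.20091063 0.25892116]
[ 0.18980886 -0.78978384  0.09002243] [ 0.56861608 -0.50538107  0.26549809]
scene -0.5 -0.22 [0.12583807 0.17641289 0.17809159]
[ 0.57268379 -0.34630803  0.09017979] [ 0.69901345 -0.22001349  0.17955506]
need xy in tool [ 21.73975225 -11.19048521  -2.76748234]
```

The checks agree. The tab is at (0.635,-0.171) with its top at 0.23 and a yaw of about 1.2°. The tray is at (0.459,0.193). The cabinet reaches 0.20-0.27, so I'll rise before crossing.

Call:
play_rows(
  targets=[
    [0,0,0,-1.5,0,0,0],
    [0,0,0,-3,0,0,0],
    [0,0,0,-4.5,0,0,0],
    [60,1.4,-0.7,-4.5,0,0,0.3],
    [60,2.8,-1.4,-4.5,0,0,0.6],
    [60,4.2,-2.1,-4.5,0,0,1],
    [90,5.6,-2.8,-4.5,0,0,1.4],
    [90,7,-3.5,-4.5,0,0,1.8],
    [90,8.4,-4.3,-4.5,0,0,2.2],
    [90,9.8,-5,-4.5,0,0,2.6],
    [90,11.2,-5.7,-4.5,0,0,3],
    [90,12.4,-6.4,-4.5,0,0,3],
  ],
  newtons=60,
)

```text
clock: 1.1
tool_pos: [0.4558, -0.3579, 0.3434]
eef_rot: [1.0, 0.011, 0.0, -0.0]
ft_force: [0.3, 0.2, -0.2]
width: 0.648
grasp_force: 0.0
```

```bash
cat >> h.py <<'E'
def need(p,yaw):
    s=ctrl.sense();A=R.from_quat(s['eef_rot']);x=A.as_matrix()[:,0]
    print(s['clock'],s['tool_pos'].round(4),'w',round(s['width'],3),'F',s['ft_force'].round(1),'need',(A.inv().apply(np.array(p)-s['tool_pos'])/.025).round(2),'turn',((np.degrees(np.arctan2(x[1],x[0]))-yaw)/6).round(2),'zaxis',A.as_matrix()[:,2].round(3))
E
python3 -c "
from h import *
need([.635,-.171,.30],1.2)"
```

```text
1.1 [ 0.4558 -0.3579  0.3434] w 0.648 F [ 0.3  0.2 -0.2] need [ 7.33 -7.32  1.74] turn 0.01 zaxis [ 0.     0.001 -1.   ]
```

Call:
play_rows(
  targets=[
    [90,1.1,-1.1,0,0,0,0],
    [90,2.2,-2.2,0,0,0,0],
    [90,3.3,-3.3,0,0,0,0],
    [90,4.4,-4.4,0,0,0,0],
    [90,5.5,-5.5,0.3,0,0,0],
    [90,6.5,-6.5,0.7,0,0,0],
    [90,7.2,-7.1,1.2,0,0,0],
    [90,7.2,-7.1,1.7,0,0,0],
    [90,7.2,-7.1,1.7,0,0,0],
    [90,7.2,-7.1,1.7,0,0,0],
  ],
)

```text
clock: 1.93
tool_pos: [0.6291, -0.1803, 0.3001]
eef_rot: [1.0, 0.01, -0.002, 0.0]
ft_force: [0.3, -0.8, 1.0]
width: 0.643
grasp_force: 0.0
```

Run:
```python
from h import *
need([.635,-.171,.188],1.2)
c=cam('scene');a=cv2.resize(c['img'][70:230,200:413],(799,600),interpolation=3);cv2.imwrite('pics/a1.png',a[:,:,::-1])
Q=pts(c);m=(Q[...,2]>.222)&(Q[...,2]<.24)&(abs(Q[...,0]-.635)<.03)&(abs(Q[...,1]+.17)<.02)
print(m.sum(),np.median(Q[m],0))
```

```text
1.9333 [ 0.6291 -0.1803  0.3001] w 0.643 F [ 0.3 -0.8  1. ] need [ 0.26 -0.37  4.48] turn -0.0 zaxis [-0.003 -0.001 -1.   ]
59 [ 0.63610442 -0.16904844  0.22858894]
```

View pics/a1.png

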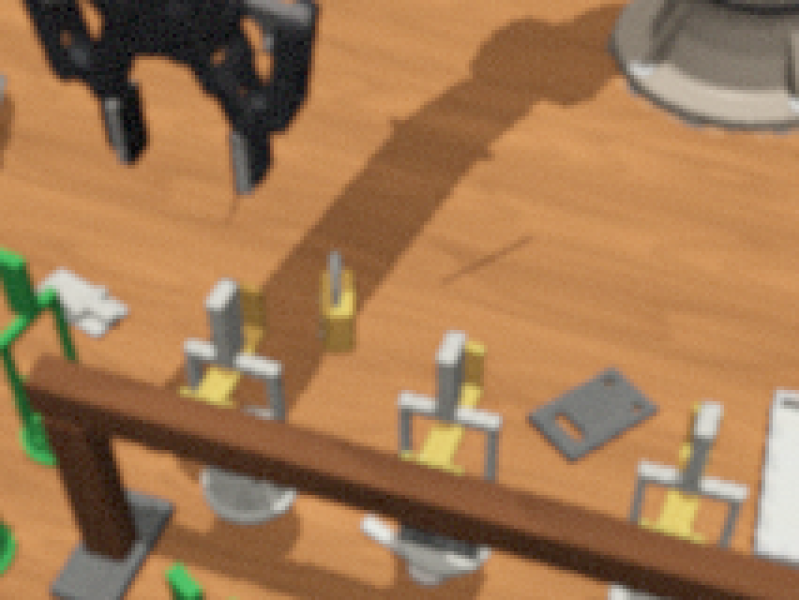

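The picture shows the open fingers at about (125,150) and (245,185), above and straddling the wheel carrier's tab at (222,300). Next I'll correct by a few mm and descend.

Call:
play_rows(
  targets=[
    [90,0.2,-0.3,0.5,0,0,0],
    [90,0.2,-0.3,1,0,0,0],
    [90,0.2,-0.3,1.5,0,0,0],
    [90,0.2,-0.3,2,0,0,0],
    [90,0.2,-0.3,2,0,0,0],
    [90,0.2,-0.3,2,0,0,0],
  ],
)

```text
clock: 2.48
tool_pos: [0.6342, -0.1718, 0.2498]
eef_rot: [1.0, 0.011, -0.001, -0.0]
ft_force: [-0.1, 0.3, 1.0]
width: 0.643
grasp_force: 0.0
```

```bash
python3 -c "
from h import *
need([.635,-.171,.188],1.2)"
```

```text
2.4833 [ 0.6342 -0.1718  0.2498] w 0.643 F [-0.1  0.3  1. ] need [ 0.04 -0.03  2.47] turn 0.0 zaxis [-0.003  0.    -1.   ]
```

Aligned within 1 mm, so I'll descend and close.

Call:
play_rows(
  targets=[
    [90,0,0,0.6,0,0,0],
    [90,0,0,1.2,0,0,0],
    [90,0,0,1.8,0,0,0],
    [90,0,0,2.4,0,0,0],
    [90,0,0,2.4,0,0,0],
    [150,0,0,2.4,0,0,0],
    [190,0,0,2.4,0,0,0],
    [220,0,0,2.4,0,0,0],
    [255,0,0,2.4,0,0,0],
    [255,0,0,2.4,0,0,0],
    [255,0,0,2.4,0,0,0],
    [255,0,0,2.4,0,0,0],
  ],
  newtons=60,
)

```text
clock: 3.48
tool_pos: [0.636, -0.1717, 0.1929]
eef_rot: [1.0, 0.011, 0.001, 0.0]
ft_force: [-0.4, -0.7, 5.8]
width: 0.106
grasp_force: 58.9
```

Call:
play_rows(
  targets=[
    [255,0,0,0,0,0,0],
    [255,0,0,-0.3,0,0,0],
    [255,0,0,-0.6,0,0,0],
    [255,0,0,-0.6,0,0,0],
  ],
)

```text
clock: 3.82
tool_pos: [0.6355, -0.1716, 0.2073]
eef_rot: [1.0, 0.011, 0.001, 0.0]
ft_force: [0.1, 0.6, -2.4]
width: 0.111
grasp_force: 58.5
```

Gripped: the opening is 9 mm and the wrist carries the load. I'll finish the lift to 43 mm.

Call:
play_rows(
  targets=[
    [255,0,0,-0.4,0,0,0],
    [255,0,0,-0.8,0,0,0],
    [255,0,0,-1.15,0,0,0],
    [255,0,0,-1.15,0,0,0],
    [255,0,0,-1.15,0,0,0],
  ],
)

```text
clock: 4.23
tool_pos: [0.6357, -0.1716, 0.2362]
eef_rot: [1.0, 0.011, 0.001, 0.0]
ft_force: [-0.4, 0.6, -3.3]
width: 0.111
grasp_force: 58.6
```

Run:
```python
from h import *
need([.535,-.173,.236],1.2)
for n in('scene','top'):
    c=cam(n); Q=pts(c)
    m=(abs(Q[...,0]-.65)<.05)&(abs(Q[...,1]+.15)<.05)&(Q[...,2]>.08)&(Q[...,2]<.125)
    print(n,m.sum(),np.percentile(Q[m][:,2],[5,50]) if m.any() else 0)
    if n=='scene': cv2.imwrite('pics/a2.png',cv2.resize(c['img'][70:230,200:413],(799,600),interpolation=3)[:,:,::-1])
```

```text
4.2333 [ 0.6357 -0.1716  0.2362] w 0.111 F [-0.4  0.6 -3.3] need [-4.03 -0.03  0.  ] turn 0.01 zaxis [ 0.002 -0.001 -1.   ]
scene 22 [0.10281974 0.10620926]
top 105 [0.10520669 0.10826951]
```

View pics/a2.png

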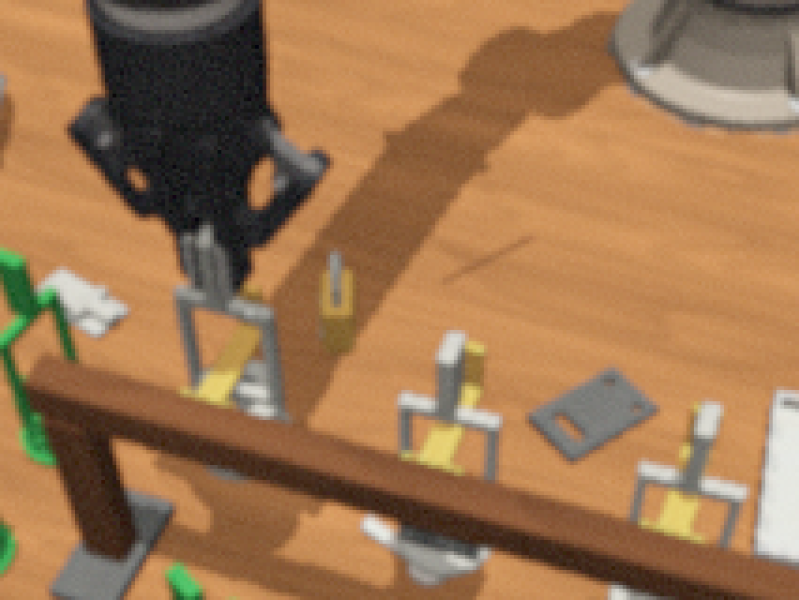

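The picture shows the carrier lifted upright in the gripper (bar at about (228,305)), with the hook inside its window and the others still hanging. Its foot is about 43 mm up, so I'll draw it along -x.

Call:
play_rows(
  targets=[
    [255,-0.4,0,0,0,0,0],
    [255,-0.9,0,0,0,0,0],
    [255,-1.4,0,0,0,0,0],
    [255,-1.9,0,0,0,0,0],
    [255,-2.4,0,0,0,0,0],
    [255,-2.9,0,0,0,0,0],
    [255,-3.4,0,0,0,0,0],
    [255,-3.9,0,0,0,0,0],
    [255,-4.3,0,0,0,0,0],
    [255,-4.3,0,0,0,0,0],
  ],
)

```text
clock: 5.17
tool_pos: [0.5252, -0.1743, 0.2346]
eef_rot: [1.0, 0.01, -0.001, 0.0]
ft_force: [0.7, 0.2, -3.8]
width: 0.107
grasp_force: 58.5
```

```bash
python3 -c "
from h import *
need([.459,.193,.236],1.2)"
```

```text
5.1667 [ 0.5252 -0.1743  0.2346] w 0.107 F [ 0.7  0.2 -3.8] need [ -2.35 -14.74  -0.05] turn -0.0 zaxis [-0.003 -0.    -1.   ]
```

Call:
play_rows(
  targets=[
    [255,-0.1,-0.6,0,0,0,0],
    [255,-0.3,-1.8,0,0,0,0],
    [255,-0.5,-3.1,0,0,0,0],
    [255,-0.7,-4.4,0,0,0,0],
    [255,-0.9,-5.7,0,0,0,0],
    [255,-1.1,-7,0,0,0,0],
    [255,-1.3,-8.3,0,0,0,0],
    [255,-1.5,-9.6,0,0,0,0],
    [255,-1.7,-10.9,0,0,0,0],
    [255,-1.9,-12.2,0,0,0,0],
    [255,-2.2,-13.5,0,0,0,0],
    [255,-2.3,-14.3,0,0,0,0],
  ],
)

```text
clock: 6.17
tool_pos: [0.4611, 0.1873, 0.2354]
eef_rot: [1.0, 0.013, 0.0, -0.001]
ft_force: [0.1, 0.4, -3.0]
width: 0.111
grasp_force: 58.8
```

Call:
play_rows(
  targets=[
    [255,0,-0.4,0,0,0,0],
    [255,0,-0.4,0,0,0,0],
    [255,0,-0.4,0,0,0,0],
    [255,0,-0.4,0,0,0,0],
  ],
)

```text
clock: 6.5
tool_pos: [0.463, 0.19, 0.2347]
eef_rot: [1.0, 0.009, -0.0, 0.001]
ft_force: [0.4, -0.9, -2.8]
width: 0.105
grasp_force: 58.8
```

Run:
```python
from h import *
need([.459,.193,.138],1.2)
c=cam('scene');Q=pts(c)
cv2.imwrite('pics/a3.png',cv2.resize(c['img'][100:260,340:553],(799,600),interpolation=3)[:,:,::-1])
m=(Q[...,2]>.09)&(Q[...,2]<.112)&(abs(Q[...,0]-.46)<.08)&(abs(Q[...,1]-.19)<.06)
print('foot top',m.sum(),Q[m].min(0),Q[m].max(0),np.percentile(Q[m][:,2],[5,50,95]))
```

```text
6.5 [0.463  0.19   0.2347] w 0.105 F [ 0.4 -0.9 -2.8] need [-0.16 -0.13  3.87] turn -0.02 zaxis [-0.    -0.002 -1.   ]
foot top 135 [0.44902163 0.16155425 0.10102707] [0.49190242 0.21943762 0.11188554] [0.10286634 0.10776326 0.11092583]
```

View pics/a3.png

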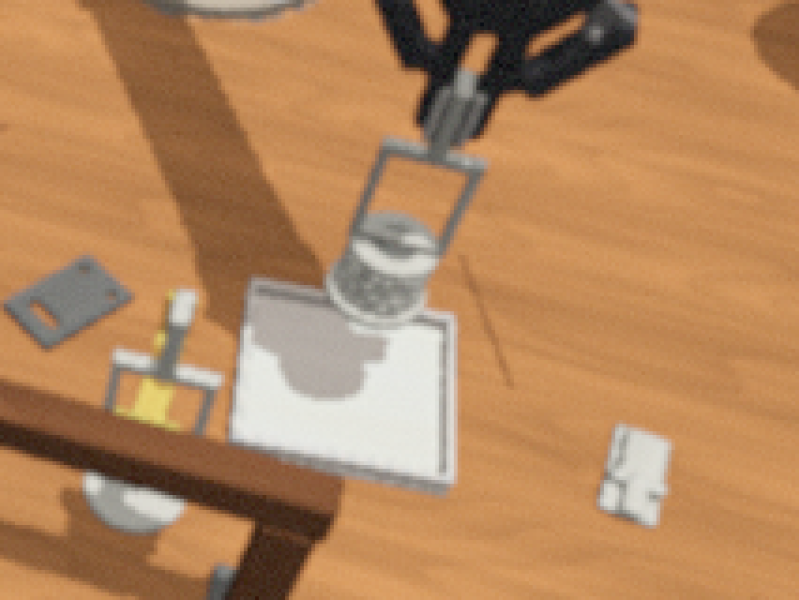

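The picture shows the wheel carrier upright in the gripper at about (385,270), over the tray (rim from (250,285) to (450,490)). The underside is at about 0.102 and the tray floor at 0.005, so it needs to drop about 97 mm. I'll go 87 mm first.

Call:
play_rows(
  targets=[
    [255,-0.1,-0.1,0.4,0,0,0],
    [255,-0.1,-0.1,0.8,0,0,0],
    [255,-0.1,-0.1,1.2,0,0,0],
    [255,-0.1,-0.1,1.6,0,0,0],
    [255,-0.1,-0.1,2,0,0,0],
    [255,-0.1,-0.1,2.4,0,0,0],
    [255,-0.1,-0.1,2.8,0,0,0],
    [255,-0.1,-0.1,3.1,0,0,0],
    [255,-0.1,-0.1,3.3,0,0,0],
    [255,-0.1,-0.1,3.5,0,0,0],
    [255,-0.1,-0.1,3.5,0,0,0],
    [255,-0.1,-0.1,3.5,0,0,0],
  ],
)

```text
clock: 7.55
tool_pos: [0.4597, 0.1948, 0.1475]
eef_rot: [1.0, 0.011, -0.0, 0.0]
ft_force: [0.9, 0.1, -3.4]
width: 0.108
grasp_force: 58.8
```

Call:
play_rows(
  targets=[
    [255,0,0,0.06,0,0,0],
    [255,0,0,0.12,0,0,0],
    [255,0,0,0.18,0,0,0],
    [255,0,0,0.24,0,0,0],
    [255,0,0,0.28,0,0,0],
    [255,0,0,0.28,0,0,0],
  ],
)

```text
clock: 8.05
tool_pos: [0.4595, 0.1946, 0.1403]
eef_rot: [1.0, 0.011, -0.0, 0.0]
ft_force: [-0.1, 0.0, -3.7]
width: 0.106
grasp_force: 58.8
```

Call:
play_rows(
  targets=[
    [255,0,0,0.04,0,0,0],
    [255,0,0,0.08,0,0,0],
    [255,0,0,0.12,0,0,0],
    [255,0,0,0.12,0,0,0],
  ],
)

```text
clock: 8.38
tool_pos: [0.4598, 0.1949, 0.138]
eef_rot: [1.0, 0.011, 0.0, 0.0]
ft_force: [-1.4, -0.6, 0.9]
width: 0.104
grasp_force: 59.4
```

The force went from -3.5 to +0.9 N, so the foot is on the floor. I'll release gradually.

Call:
play_rows(
  targets=[
    [220,0,0,0,0,0,0],
    [190,0,0,0,0,0,0],
    [160,0,0,0,0,0,0],
    [130,0,0,0,0,0,0],
    [100,0,0,0,0,0,0],
    [100,0,0,0,0,0,0],
    [100,0,0,-0.8,0,0,0],
    [100,0,0,-1.8,0,0,0],
    [100,0,0,-3,0,0,0],
    [100,0,0,-4.2,0,0,0],
    [100,0,0,-5.4,0,0,0],
    [100,0,0,-5.4,0,0,0],
  ],
)

```text
clock: 9.38
tool_pos: [0.4628, 0.1967, 0.2788]
eef_rot: [1.0, 0.011, 0.005, -0.002]
ft_force: [0.8, 0.4, 1.0]
width: 0.607
grasp_force: 0.0
```

Run:
```python
from h import *
need([.459,.193,.138],1.2)
for n in('scene','top'):
    c=cam(n);Q=pts(c)
    m=(abs(Q[...,0]-.46)<.06)&(abs(Q[...,1]-.193)<.06)&(Q[...,2]>.165)&(Q[...,2]<.19)
    print(n,'tab top',m.sum(),np.median(Q[m],0) if m.any() else 0)
    m=(Q[...,2]>.222)&(Q[...,2]<.245)&(abs(Q[...,0]-.63)<.03)&(abs(Q[...,1]-.02)<.1)
    for a in(-.046,.087): k=m&(abs(Q[...,1]-a)<.03); print(k.sum(),np.median(Q[k],0) if k.any() else 0)
    if n=='scene': cv2.imwrite('pics/a4.png',cv2.resize(c['img'][100:260,340:553],(799,600),interpolation=3)[:,:,::-1])
```

```text
9.3833 [0.4628 0.1967 0.2788] w 0.607 F [0.8 0.4 1. ] need [-0.22  0.17  5.63] turn 0.01 zaxis [ 0.011  0.004 -1.   ]
scene tab top 51 [0.46280564 0.19501614 0.17430419]
59 [ 0.62958324 -0.04448126  0.22922022]
61 [0.62942992 0.08887868 0.22940127]
top tab top 84 [0.45875053 0.19091036 0.17289949]
79 [ 0.62597528 -0.04670712  0.22949124]
87 [0.62495866 0.08532966 0.2290305 ]
```

View pics/a4.png

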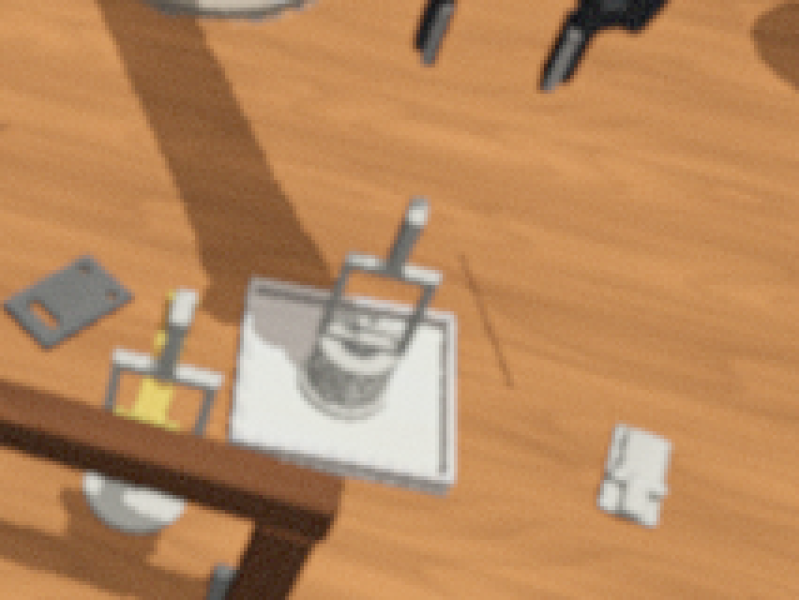

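The picture shows the wheel carrier upright inside the tray with its foot at about (345,385), and the open fingers clear of it at (430,40) and (565,70). Its tab top is at 0.174, as expected on the floor, and the other two tabs haven't moved.

```bash
python3 -c "
from station import ctrl
print(ctrl.hand_in())"
```

```text
the job is handed in; nothing more can be done
None
```

The wheel carrier is standing upright in the tray, the other two carriers still hang where they were, and the job was handed in at about 9.5 s; no verdict came back.

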